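Engage the roller stand's drive lever over its guard

ROBOT

A 6-joint arm with a two-finger parallel gripper is mounted at the origin on the work surface. World frame = base frame: x ahead of the robot, y to its left, z up, the work surface at z = 0. Lengths are in m, angles in rad, forces in N, time in s.
With the tool pointing down it reaches from about 0.25 to 0.775 m from the base axis. Payload 4 kg.
Tool frame: the origin (TCP) lies midway between the tips of the shut fingers; the grasp point (between the pads) lies 19 mm behind it; z points along the fingers, y is the direction in which the jaws open and shut (so a half turn about z gives the same grasp; the last joint's range is limited). The gripper opens to 94 mm and grips with 3 to 60 N. Pads are 16 mm wide; open, the fingers measure 119 mm over their backs; the gripper's body (75 mm by 177 mm) begins 78 mm behind the grasp point.
Start: joints at [1.124, 0.087, 1.371, -0, 1.684, -0.103], TCP at [0.185, 0.518, 0.169] pointing down, gripper open.
Joint ranges: [-3.1, 3.1], [-0.76, 2.03], [0.27, 2.55], [-1.08, 4.22], [0.17, 2.65], [-2.57, 2.57]. Speed limits (rad/s): [2.79, 2.79, 3.14, 3.14, 3.14, 3.14].

INTERFACE

Orientations are given as [roll, pitch, yaw] about the fixed x, y, z axes, in that order (R = Rz(yaw) Ry(pitch) Rx(roll)).
In Python, from bench import robot gives the robot as it stands.
- The arm moves only by the tool drive_tool, never from a script. Its argument "series" is a list that holds one entry, the list of rows, each a list of 7 numbers: the turn, a rotation vector about the tool's x, y, z in rad, then the shift along the tool's x, y, z in cm, then the opening in per cent of the stroke, from 0 (shut) to 100 (fully open). In form: [[[rx, ry, rz, tx, ty, tz, fingers], ...]]. A call has 1 to 20 rows; each row is the pose to reach, as a shift and turn from the pose measured when the call began, along the tool's axes at that moment; what a row does not reach only later rows make up. A row lasts 1/10 s, in which the tool goes at most 50 mm and 8.59 degrees, less where a joint would pass 70% of its speed; a pose out of reach is approached as far as the arm can. A call with a gripper value outside its range is refused whole. The fingers move at their own pace and stop on an object; the grip force is fixed at half the most. Time passes only in rows, so rows that repeat a pose let the fingers close. It gives the time, the measured TCP pose, the force and the opening at its end, in the units of the state.
- robot.get_obs(): the state, without advancing time (a new reading comes with each control period).
- robot.snapshot(name): name is "side" or "top"; returns a dict with "img" (480x640x3 uint8, blue, green, red), "depth" (480x640 float32, m along the optical axis (not along the pixel's ray), 0 where there is no reading), "vertical_fov" (degrees; the focal length in pixels is half the picture's height over the tangent of half this angle, whatever the lens; pixels are square), "cx", "cy" (the principal point, pixels), "rvec" (rotation vector, rad) and "tvec" (3), from world to camera coordinates, as OpenCV has them. Camera axes: x right, y down, z forward; pixel columns grow to the right and rows downward; lengths in m; the calibration is good to about 2 mm. A picture is of the moment at which its call begins.
- robot.close_job(): hands the job in, once; it reports no verdict.
The state is a dict: "time": time; "joint_positions": joint angles; "qvel": joint speeds; "joint_torque": joint torques, N m; "tool_pos": TCP position; "ee_rot": TCP orientation; "wrist_force": force on the tool from outside, world axes, zero at the start; "wrist_torque": the same for the moment, N m; "width": finger opening in m.
Only numpy, scipy, OpenCV 4.12 (cv2) and the standard library are available. Lean on these libraries where they do the work, as an engineer would, in place of code of your own. Each camera call takes 0.05 s, during which the arm holds its last target.

TASK

Switch on the bicycle roller stand: take the bent steel rod out of its cradle by its black handle, reach over the stand's guard with it and pull the lever with the T-shaped crossbar fully over towards the guard. Keep the hand off that lever and its housing, leave the ball-ended lever alone, and set the rod back down in its cradle with its bend hanging down, and let go.

Things in the scene. Friction and masses are not known exactly. Their poses are not given: they have to be found in the camera images.
- rod_grip (a point): Centre of the loose bent rod's black handle, a block 84 mm long (x), 20 wide (y), 26 high; x points to the bend, z up. The 10 mm steel shank runs on the handle's axis from 100 mm behind to 170 mm ahead, where it bends at a right angle straight down (-z); its end lies 95 mm below this point. 0.18 to 0.29 kg, balances 40 mm ahead.
- cradle_seat (a point): Where the handle's centre belongs in the fixed aluminium cradle at the robot's right, 110 mm above the bench; x the way the bend points. The shank rests in two V-notches 62 mm ahead and behind, each 45 mm wide at the top, arms ending 16 mm above this point; the handle has 15 mm to spare at each end. Lift the rod straight up; set it back straight down.
- guard_top (a point): Middle of the top edge of the guard, an upright grey sheet 380 mm wide (y), 4 mm thick, top 138 mm above the bench; x points through it away from the robot. Short 60 mm cheeks run back from its ends. Behind it stand three grey boxes in a row 95 mm apart, in any order: T-bar lever, ball-ended lever, round dial. A 42 mm roller lies behind them.
- drive_unit: Housing of the T-bar lever: grey box 70 x 60 x 42 mm, origin at the centre of its underside, 8 mm above the bench and 115 mm behind the guard; x away from the guard, y along it, z up. The lever turns about an axis along y, 50 mm above this origin. The roller's axis is at x = +130 mm, its top 47 mm above this origin.
- drive_lever (a joint): T-bar lever, rad: 0 leans 0.5 rad away from the guard (starts at 0 to 0.2), 0.5 upright, 1.0 stop, leaning 0.5 towards the guard. Its black crossbar, 56 mm long (y), 14 mm thick, is 65 mm from the turning axis: at angle q its centre is at x = 65 sin(0.5 - q), z = 50 + 65 cos(0.5 - q) mm in the housing's frame. About 1.5 N moves it; it stays where left.
- ball_lever (a joint): The neighbouring lever, the same but with a 26 mm black ball in place of the crossbar; rad, starts near 0 (leaning away from the guard) and is to be left alone.
Mind the look-alikes: they are no part of the job. What is shaped like the part that bears cradle_seat but green or red is not meant.

How it is judged:
By the outcome, as a careful person would: the job done as asked, in the order asked, and still so for the second after the job is handed in, with the robot touching nothing.
It also fails if it takes over 54 s, if anything falls off the work surface, if the arm or the gripper's body presses on something with over 40 N, if the wrist force passes 120 N, or if a joint passes its speed limit or range.

## Working session

There is one attempt and no reset: what is moved stays moved. The work goes in short steps, Python scripts to look and compute and a tool call to move; the robot and the scene stay as the last step left them, time stands still between calls to the robot, and variables do not carry over. Pictures are saved under pics/ and viewed, and the job is handed in when it is done.

Besides the shell and the picture viewer there is one more tool, called after "Call:" as name(argument=value, ...) on one line, values as JSON. drive_tool: Moves the arm, as the interface text tells. Its arguments: {"type":"object","properties":{"series":{"type":"array","items":{"type":"array","items":{"type":"array","items":{"type":"number"}}}}},"required":["series"]}

```bash
ls; mkdir -p pics
cat > h.py <<'E'
import numpy as np, cv2
from bench import robot
from scipy.spatial.transform import Rotation as Ro
def cam(s):
    f=240/np.tan(np.radians(s["vertical_fov"])/2)
    R=cv2.Rodrigues(np.array(s["rvec"],float))[0]; t=np.array(s["tvec"],float).ravel()
    return f,s["cx"],s["cy"],R,t
def cloud(s):
    f,cx,cy,R,t=cam(s); d=s["depth"]; v,u=np.mgrid[:480,:640]
    P=np.stack([(u-cx)/f*d,(v-cy)/f*d,d],-1)
    W=(P-t)@R
    W[d<=0]=np.nan
    return W
def proj(s,p):
    f,cx,cy,R,t=cam(s); c=np.atleast_2d(p)@R.T+t
    return np.c_[f*c[:,0]/c[:,2]+cx,f*c[:,1]/c[:,2]+cy]
def ray(s,u,v,z):
    f,cx,cy,R,t=cam(s); o=-R.T@t; d=R.T@np.array([(u-cx)/f,(v-cy)/f,1.]); return o+d*(z-o[2])/d[2]
E
python3 - <<'E'
from h import *
import pickle
for n in("side","top"):
    s=robot.snapshot(n); cv2.imwrite(f"pics/{n}0.png",s["img"]); pickle.dump(s,open(n+"0.pkl","wb"))
    f,cx,cy,R,t=cam(s); print(n,f,cx,cy,-R.T@t,R[2], (s["depth"]>0).mean())
print(robot.get_obs())
E
```

```text
pics
side 486.90426265040884 317.76443862910037 236.09307822653977 [-0.04848841 -0.68349091  0.70808524] [ 0.52583313  0.59170852 -0.61104873] 0.9960123697916666
top 606.2292465774834 310.52312908684667 242.94938265159715 [ 0.33847764 -0.117478    1.41052313] [ 0.09707292 -0.0098555  -0.99522847] 0.996103515625
{'time': 0.1, 'joint_positions': array([ 1.12388268e+00,  8.79086432e-02,  1.37208906e+00, -5.01040994e-05,
        1.68360850e+00, -1.03111118e-01]), 'qvel': array([ 0.00069356, -0.00130054, -0.00317469,  0.00060294,  0.00021876,
        0.00130936]), 'joint_torque': array([ 2.35462569e-03, -3.41252947e+01, -3.03301013e+01,  7.19482312e-02,
        3.03302554e-02, -8.55789722e-05]), 'tool_pos': array([0.18516931, 0.51728772, 0.16751338]), 'ee_rot': array([-3.13958467e+00, -1.57719371e-04,  2.79778438e+00]), 'wrist_force': array([-0.43532417, -1.08940227,  0.49942718]), 'wrist_torque': array([0.0579287 , 0.01437881, 0.01680626]), 'width': 0.09431137450510617}
```

View pics/side0.png

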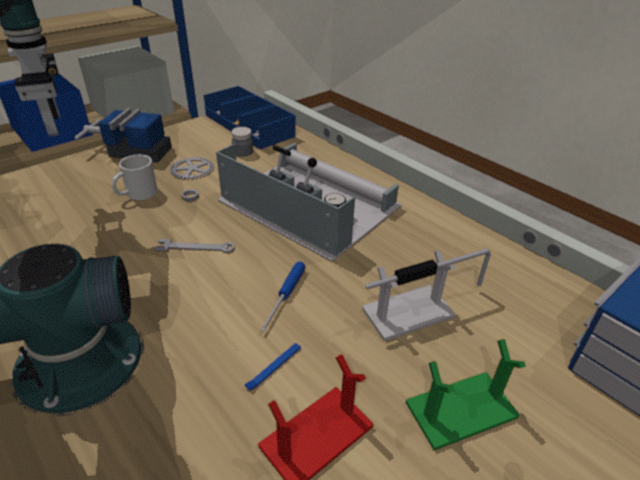

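View pics/top0.png

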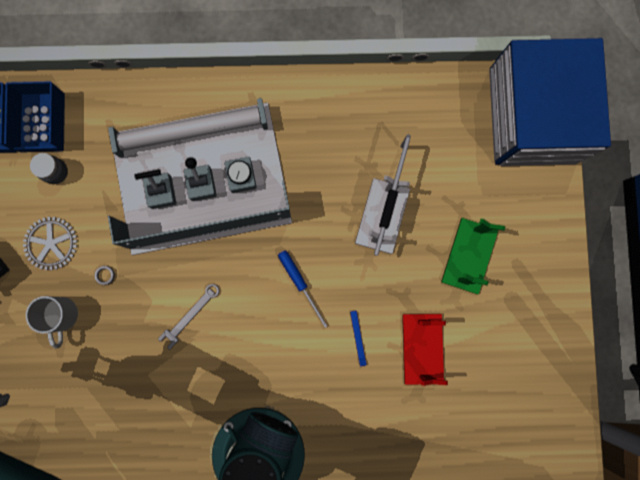

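The top view shows the T-bar at (148,175) on the left box, the ball at (191,162) on the middle box and the dial at (239,173). The rod handle is at (388,209) with its bend towards (407,137). The guard runs from (112,240) to (288,212). Next I measure these.

```bash
cat > m.py <<'E'
from h import *
import pickle
T=pickle.load(open("top0.pkl","rb"));S=pickle.load(open("side0.pkl","rb"))
for nm,s in(("top",T),("side",S)):
    W=cloud(s); hsv=cv2.cvtColor(s["img"],cv2.COLOR_BGR2HSV); g=s["img"].max(-1)
    dark=g<45
    n,l,st,c=cv2.connectedComponentsWithStats(dark.astype(np.uint8))
    for i in range(1,n):
        if 30<st[i,4]<3000:
            w=W[l==i]; z=np.nanmedian(w[:,2])
            if 0.08<z<0.2: 
                q=w[w[:,2]>z-0.02]; xy=q[:,:2]; m=np.nanmedian(q,0)
                cc=q[:,:2]-q[:,:2].mean(0); U,sv,V=np.linalg.svd(cc,full_matrices=False)
                pr=cc@V[0]
                print(nm,c[i].round(1),st[i,4],"med",m.round(4),"mean",q.mean(0).round(4),"dir",V[0].round(3),"ext",np.ptp(pr).round(4), "zmax",np.nanmax(q[:,2]).round(4))
W=cloud(T)
# region of rod: z>0.085 
m=(W[...,2]>0.09)&(W[...,0]>0.2)&(W[...,1]<-0.1)&(W[...,1]>-0.4)
for vv in range(130,260,6):
    us=np.where(m[vv,340:440])[0]+340
    if len(us): print(vv,us.min(),us.max(),W[vv,us].mean(0).round(4),W[vv,us,2].max().round(4))
# guard
g=(W[...,2]>0.125)&(W[...,2]<0.15)&(W[...,1]>-0.1)&(W[...,0]>0.3)
v,u=np.where(g); print(len(u))
p=W[g]; print(np.c_[u,v,p.round(3)][::15])
E
python3 m.py
```

```text
top [506.7 155. ] 164 med [ 0.6527 -0.5725  0.1117] mean [ 0.6536 -0.5737  0.1107] dir [-0.669 -0.743] ext 0.0147 zmax 0.1583
top [563.2 152.2] 107 med [ 0.6469 -0.6729  0.128 ] mean [ 0.6468 -0.68    0.1277] dir [-0.001  1.   ] ext 0.1709 zmax 0.1396
top [190.5 162.9] 91 med [0.6439 0.1236 0.1271] mean [0.6438 0.1235 0.1272] dir [ 0.683 -0.73 ] ext 0.0214 zmax 0.1346
top [147.9 174.2] 133 med [0.6211 0.2149 0.1264] mean [0.6213 0.2154 0.1254] dir [ 0.164 -0.986] ext 0.0529 zmax 0.1329
top [388.2 208.3] 327 med [ 0.5344 -0.2991  0.123 ] mean [ 0.5345 -0.2991  0.1231] dir [-0.955  0.296] ext 0.0831 zmax 0.1311
top [119.1 229.7] 301 med [0.5069 0.2895 0.1027] mean [0.5067 0.2896 0.1013] dir [-0.985 -0.17 ] ext 0.0518 zmax 0.1383
side [281.4 150.2] 72 med [0.6179 0.2117 0.1224] mean [0.618  0.2136 0.1221] dir [ 0.168 -0.986] ext 0.0561 zmax 0.127
side [311.6 162.4] 54 med [0.6391 0.1184 0.1209] mean [0.6394 0.1193 0.1203] dir [ 0.895 -0.446] ext 0.0194 zmax 0.1273
side [415.9 271.8] 565 med [ 0.5306 -0.3044  0.1184] mean [ 0.5306 -0.3045  0.1151] dir [-0.953  0.303] ext 0.0831 zmax 0.12
[... 3171 characters left out ...]
 1.36e-01]
 [ 1.64e+02  2.32e+02  4.94e-01  1.78e-01  1.39e-01]
 [ 1.57e+02  2.33e+02  4.92e-01  1.94e-01  1.34e-01]
 [ 1.12e+02  2.34e+02  4.92e-01  2.87e-01  1.39e-01]
 [ 1.62e+02  2.34e+02  4.90e-01  1.84e-01  1.32e-01]
 [ 1.56e+02  2.35e+02  4.89e-01  1.97e-01  1.31e-01]
 [ 1.47e+02  2.36e+02  4.86e-01  2.13e-01  1.41e-01]
 [ 1.40e+02  2.37e+02  4.84e-01  2.28e-01  1.41e-01]
 [ 1.33e+02  2.38e+02  4.83e-01  2.44e-01  1.37e-01]
 [ 1.27e+02  2.39e+02  4.81e-01  2.56e-01  1.38e-01]
 [ 1.15e+02  2.40e+02  4.81e-01  2.85e-01  1.25e-01]
 [ 1.13e+02  2.41e+02  4.77e-01  2.84e-01  1.41e-01]
 [ 1.28e+02  2.41e+02  4.78e-01  2.57e-01  1.29e-01]
 [ 1.12e+02  2.43e+02  4.73e-01  2.87e-01  1.39e-01]]
```

```bash
cat > m2.py <<'E'
from h import *
import pickle
T=pickle.load(open("top0.pkl","rb"));S=pickle.load(open("side0.pkl","rb"))
for nm,s in(("top",T),("side",S)):
    W=cloud(s)
    # guard top: rough line
    n=np.array([np.cos(.17),np.sin(.17)]);tt=np.array([-n[1],n[0]])
    a=W[...,:2]@n; b=W[...,:2]@tt; z=W[...,2]
    g=(abs(a-.5175)<.02)&(b>-.18)&(b<.22)&(abs(z-.138)<.006)
    p=W[g]; x,y,w,h=0,0,0,0
    bb=b[g]; sel=(bb>np.percentile(bb,10))&(bb<np.percentile(bb,90))
    l=cv2.fitLine(p[sel][:,:2].astype(np.float32),cv2.DIST_HUBER,0,.01,.01).ravel()
    print(nm,"guard n",g.sum(),"dir",l[:2],"yaw",np.arctan2(-l[0]*np.sign(l[1]),abs(l[1])),"mid a",np.median(a[g][sel]),"b",bb.min(),bb.max(), "a 5-95",np.percentile(a[g],[5,50,95]),"z",np.median(p[:,2]))
    # box tops z~0.05
    for name,c in(("T",(0.62,.215)),("ball",(.642,.121))):
        c=np.array(c);ca=c@n;cb=c@tt
        m=(abs(z-.05)<.005)&(abs(b-cb)<.045)&(abs(a-.632)<.06)
        print(name,"a,b",ca,cb,"boxtop",m.sum(),np.percentile(a[m],[2,98]),np.percentile(b[m],[2,98]),np.median(z[m]))
    g=s["img"].max(-1)
E
python3 m2.py
python3 - <<'E'
import cv2
t=cv2.imread('pics/top0.png')[90:260,100:300]; cv2.imwrite('pics/crop1.png',cv2.resize(t,None,fx=4,fy=3.5,interpolation=cv2.INTER_CUBIC))
E
```

```text
top guard n 438 dir [ 0.17201109 -0.985095  ] yaw 0.17287083 mid a 0.516288146711583 b -0.1762350953845516 0.2031168347379006 a 5-95 [0.51428657 0.5165265  0.52730881] z 0.13806483420397753
T a,b 0.6474367605333318 0.10700766846401802 boxtop 501 [0.59693396 0.66247447] [0.07885966 0.13752836] 0.04992438995014413
ball a,b 0.6532164845930446 0.01064068869504539 boxtop 521 [0.59718054 0.66502097] [-0.01569224  0.04258644] 0.05023696358712289
side guard n 334 dir [ 0.17235187 -0.9850354 ] yaw 0.17321679 mid a 0.5138180956457037 b -0.17598780639617728 0.205029068848229 a 5-95 [0.51113804 0.51398599 0.5266333 ] z 0.13512756405806509
T a,b 0.6474367605333318 0.10700766846401802 boxtop 96 [0.61596397 0.66241212] [0.07920555 0.12313083] 0.0483494636772588
ball a,b 0.6532164845930446 0.01064068869504539 boxtop 104 [0.61742994 0.66247089] [-0.01500651  0.0352534 ] 0.04804413085770339
```

View pics/crop1.png

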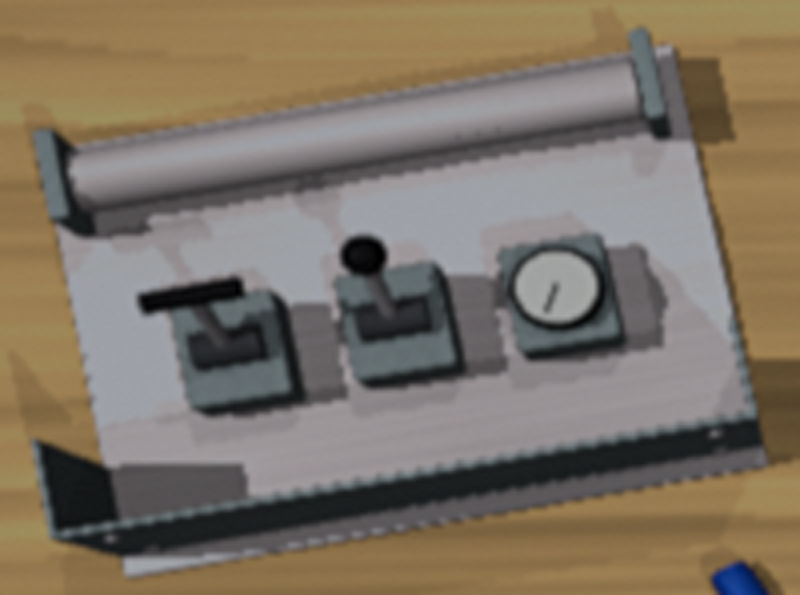

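```bash
cat >> h.py <<'E'
def rel(targets,yaw):
    o=robot.get_obs(); R0=Ro.from_euler('xyz',o["ee_rot"]); p0=np.array(o["tool_pos"])
    print("t",round(o["time"],2),"p",p0.round(4),"rpy",np.round(o["ee_rot"],4),"F",np.round(o["wrist_force"],2),"w",round(o["width"],4))
    Rt=Ro.from_euler('xyz',[np.pi,0,yaw])
    rv=(R0.inv()*Rt).as_rotvec()
    for p in targets: print(np.round(rv,4),(R0.inv().apply(np.array(p)-p0)*100).round(2))
E
python3 - <<'E'
from h import *
rel([(.4,.3,.27),(.45,-.1,.27),(.554,-.305,.25),(.554,-.305,.15)],2.8396)
E
```

```text
t 0.1 p [0.1852 0.5173 0.1675] rpy [-3.1396e+00 -2.0000e-04  2.7978e+00] F [-0.44 -1.09  0.5 ] w 0.0943
[-0.002  -0.0002 -0.0418] [-27.55 -13.24 -10.23]
[-0.002  -0.0002 -0.0418] [-45.74 -49.21 -10.16]
[-0.002  -0.0002 -0.0418] [-62.44 -65.    -8.13]
[-0.002  -0.0002 -0.0418] [-62.44 -64.98   1.87]
```

Call:
drive_tool(series=[[[0, 0, 0, -2, -2, -10, 100], [0, 0, 0, -4, -4, -10, 100], [0, 0, -0.042, -62.4, -65, -8, 100], [0, 0, -0.042, -62.4, -65, -8, 100], [0, 0, -0.042, -62.4, -65, -8, 100], [0, 0, -0.042, -62.4, -65, -8, 100], [0, 0, -0.042, -62.4, -65, -8, 100], [0, 0, -0.042, -62.4, -65, -8, 100], [0, 0, -0.042, -62.4, -65, -8, 100], [0, 0, -0.042, -62.4, -65, -8, 100], [0, 0, -0.042, -62.4, -65, -8, 100], [0, 0, -0.042, -62.4, -65, -8, 100], [0, 0, -0.042, -62.4, -65, -8, 100], [0, 0, -0.042, -62.4, -65, -8, 100], [0, 0, -0.042, -62.4, -65, -8, 100], [0, 0, -0.042, -62.4, -65, -8, 100], [0, 0, -0.042, -62.4, -65, -8, 100], [0, 0, -0.042, -62.4, -65, -8, 100], [0, 0, -0.042, -62.4, -65, -8, 100], [0, 0, -0.042, -62.4, -65, -8, 100]]])

```text
time: 2.1
tool_pos: [0.5538, -0.3096, 0.2434]
ee_rot: [-3.14, -0.007, 2.835]
wrist_force: [0.7, 0.8, -0.7]
width: 0.094
```

Run:
```python
from h import *
rel([(.554,-.305,.17),(.554,-.305,.091)],2.8396)
```

```text
t 2.1 p [ 0.5538 -0.3096  0.2434] rpy [-3.1402 -0.0066  2.8347] F [ 0.73  0.78 -0.73] w 0.094
[-0.0014 -0.0066 -0.0049] [0.07 0.46 7.34]
[-0.0014 -0.0066 -0.0049] [ 0.02  0.47 15.24]
```

Call:
drive_tool(series=[[[-0.001, -0.007, -0.005, 0.1, 0.5, 3, 100], [-0.001, -0.007, -0.005, 0.1, 0.5, 6, 100], [-0.001, -0.007, -0.005, 0.1, 0.5, 8, 100], [-0.001, -0.007, -0.005, 0, 0.5, 10, 100], [-0.001, -0.007, -0.005, 0, 0.5, 10, 100], [-0.001, -0.007, -0.005, 0, 0.5, 10, 100]]])

```text
time: 2.7
tool_pos: [0.5543, -0.304, 0.1435]
ee_rot: [-3.142, -0.0, 2.84]
wrist_force: [0.8, -0.4, 0.5]
width: 0.0944
```

Run:
```python
from h import *
rel([(.554,-.305,.091)],2.8396)
```

```text
t 2.7 p [ 0.5543 -0.304   0.1435] rpy [-3.1416e+00 -5.0000e-04  2.8403e+00] F [ 0.82 -0.4   0.55] w 0.0944
[-0.     -0.0005  0.0007] [ 0.   -0.1   5.25]
```

Call:
drive_tool(series=[[[0, 0, 0, 0, -0.1, 2, 100], [0, 0, 0, 0, -0.1, 4, 100], [0, 0, 0, 0, -0.1, 5.2, 100], [0, 0, 0, 0, -0.1, 5.2, 100], [0, 0, 0, 0, -0.1, 5.2, 100]]])

```text
time: 3.2
tool_pos: [0.5545, -0.3052, 0.0927]
ee_rot: [-3.141, 0.001, 2.84]
wrist_force: [-0.3, -0.0, 0.3]
width: 0.0938
```

Run:
```python
from h import *
rel([(.554,-.305,.091)],2.8396)
s=robot.snapshot("side"); cv2.imwrite("pics/s1.png",cv2.resize(s["img"][200:360,320:540],None,fx=3.5,fy=3.5))
```

```text
t 3.2 p [ 0.5545 -0.3052  0.0927] rpy [-3.1412e+00  1.0000e-03  2.8404e+00] F [-0.32 -0.04  0.28] w 0.0938
[-0.0004  0.001   0.0008] [0.05 0.   0.17]
```

View pics/s1.png

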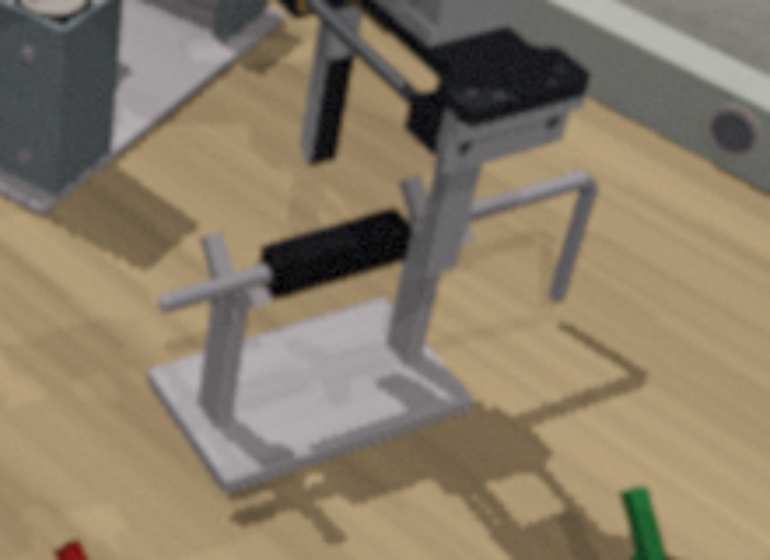

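The fingers straddle the front half of the handle and stand clear of the cradle arms, so I close the gripper.

Call:
drive_tool(series=[[[0, 0, 0, 0, 0, 0.1, 0], [0, 0, 0, 0, 0, 0.1, 0], [0, 0, 0, 0, 0, 0.1, 0], [0, 0, 0, 0, 0, 0.1, 0], [0, 0, 0, 0, 0, 0.1, 0], [0, 0, 0, 0, 0, 0.1, 0], [0, 0, 0, 0, 0, 0.1, 0], [0, 0, 0, 0, 0, 0.1, 0], [0, 0, 0, 0, 0, 0.1, 0], [0, 0, 0, 0, 0, 0.1, 0]]])

```text
time: 4.25
tool_pos: [0.5548, -0.3054, 0.0922]
ee_rot: [-3.141, 0.002, 2.84]
wrist_force: [0.1, 0.2, 0.4]
width: 0.0176
```

Run:
```python
from h import *
rel([(.554,-.305,.15),(.554,-.305,.25)],2.8396)
```

```text
t 4.25 p [ 0.5548 -0.3054  0.0922] rpy [-3.1409e+00  1.9000e-03  2.8404e+00] F [0.13 0.17 0.38] w 0.0176
[-0.0007  0.0019  0.0008] [ 0.07  0.01 -5.78]
[-0.0007  0.0019  0.0008] [  0.06   0.   -15.78]
```

Call:
drive_tool(series=[[[0, 0, 0, 0, 0, -1, 0], [0, 0, 0, 0, 0, -2, 0], [0, 0, 0, 0, 0, -3.5, 0], [0, 0, 0, 0, 0, -5, 0], [0, 0, 0, 0, 0, -8, 0], [0, 0, 0, 0, 0, -11, 0], [0, 0, 0, 0, 0, -15, 0], [0, 0, 0, 0, 0, -18, 0], [0, 0, 0, 0, 0, -18, 0], [0, 0, 0, 0, 0, -18, 0]]])

```text
time: 5.25
tool_pos: [0.5549, -0.3054, 0.2738]
ee_rot: [-3.14, 0.005, 2.84]
wrist_force: [-0.6, 0.7, 0.3]
width: 0.0006
```

```bash
cat > look.py <<'E'
from h import *
import sys
k=sys.argv[1]
for n in("side","top"):
    s=robot.snapshot(n); cv2.imwrite(f"pics/{n}_{k}.png",s["img"])
    import pickle; pickle.dump(s,open(f"{n}_{k}.pkl","wb"))
rel([],0)
E
python3 look.py a
```

```text
t 5.35 p [ 0.554  -0.3049  0.2705] rpy [ 3.1415e+00 -8.0000e-04  2.8404e+00] F [-1.02 -0.93  0.07] w 0.0005
```

View pics/side_a.png

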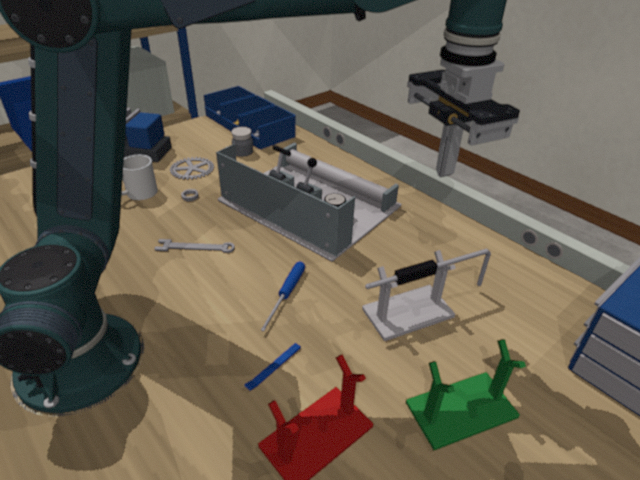

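View pics/top_a.png

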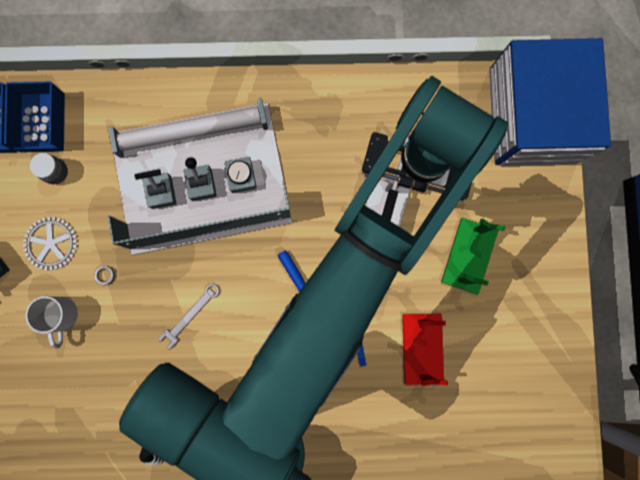

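The grasp missed. The rod is still in its cradle with the handle at about (416,271) in the side view, and the fingers are shut. I compare the projected tool position with the images.

Run:
```python
from h import *
import pickle
s=pickle.load(open("side_a.pkl","rb"))
o=robot.get_obs(); p=o["tool_pos"]
im=s["img"].copy()
R=Ro.from_euler('xyz',o["ee_rot"])
for q,c in((p,(0,0,255)),(p-R.as_matrix()[:,2]*.019,(0,255,0)),(p-R.as_matrix()[:,2]*.097,(255,0,0))):
    u=proj(s,q)[0]; print(u); cv2.circle(im,tuple(int(x) for x in u),2,c,-1)
d=np.array([.9547,-.2974,0])
h=np.array([.5345,-.2993,.11])
for k in(-.1,-.042,0,.022,.042,.17): cv2.circle(im,tuple(int(x) for x in proj(s,h+k*d)[0]),1,(0,255,255),-1)
cv2.imwrite("pics/chk.png",cv2.resize(im[60:320,340:540],None,fx=3,fy=2.3,interpolation=cv2.INTER_CUBIC))
W=cloud(s)
print(W[168:180:3,440:456:4].round(3).reshape(-1,3))
```

```text
[438.4581991  195.95162421]
[440.43037726 186.17505194]
[449.16719229 142.86451081]
[[ 0.549 -0.3    0.323]
 [ 0.546 -0.31   0.329]
 [ 0.547 -0.316  0.331]
 [ 0.555 -0.318  0.329]
 [ 0.547 -0.303  0.319]
 [ 0.541 -0.314  0.326]
 [ 0.548 -0.316  0.325]
 [ 0.556 -0.319  0.324]
 [ 0.546 -0.305  0.315]
 [ 0.544 -0.313  0.32 ]
 [ 0.55  -0.316  0.319]
 [ 0.56  -0.318  0.316]
 [ 0.544 -0.307  0.312]
 [ 0.935 -0.071  0.056]
 [ 2.183  0.681 -0.76 ]
 [ 2.182  0.654 -0.748]]
```

View pics/chk.png

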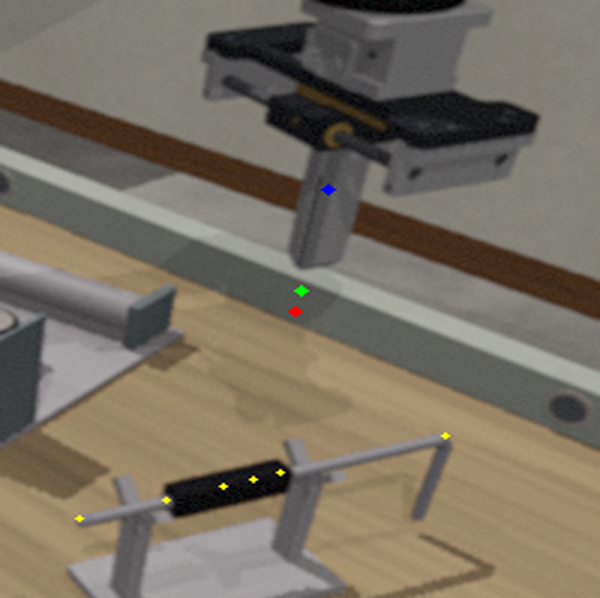

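Run:
```python
from h import *
import pickle
s=pickle.load(open("side0.pkl","rb"))
p=np.array([.18517,.51729,.16751]); R=Ro.from_euler('xyz',[-3.13958,-.00016,2.79778]).as_matrix()
im=s["img"].copy()
for dy in(-.047,0,.047):
  for dz,c in((0,(0,0,255)),(-.019,(0,255,0)),(-.04,(0,255,255)),(-.097,(255,0,0))):
    u=proj(s,p+R[:,1]*dy+R[:,2]*dz)[0]; cv2.circle(im,tuple(int(round(x)) for x in u),1,c,-1)
cv2.imwrite("pics/chk0.png",cv2.resize(im[0:180,0:140],None,fx=4,fy=3.3,interpolation=cv2.INTER_CUBIC))
s=pickle.load(open("top_a.pkl","rb")); W=cloud(s)
print(proj(s,[.554,-.305,.27]))
```

```text
[[401.31936446 186.27410225]]
```

View pics/chk0.png

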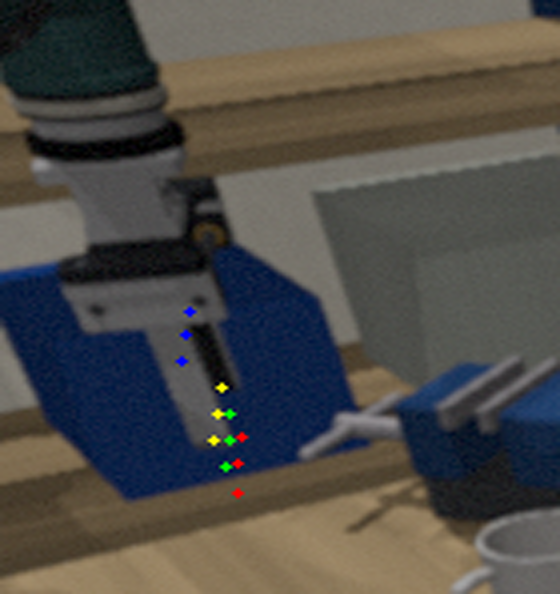

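Run:
```python
from h import *
import pickle
s=pickle.load(open("side_a.pkl","rb")); W=cloud(s)
o=robot.get_obs(); p=o["tool_pos"]; R=Ro.from_euler('xyz',o["ee_rot"]).as_matrix()
L=(W-p)@R
m=(abs(L[...,0])<.05)&(abs(L[...,1])<.12)&(L[...,2]>-.25)&(L[...,2]<.05)
for z0 in np.arange(-.16,.02,.01):
    k=m&(L[...,2]>=z0)&(L[...,2]<z0+.01)
    if k.sum()>3: print(z0.round(3),k.sum(),"x",np.percentile(L[k][:,0],[3,50,97]).round(4),"y",np.percentile(L[k][:,1],[3,50,97]).round(4))
s=pickle.load(open("top_a.pkl","rb")); W=cloud(s); L=(W-p)@R
m=(abs(L[...,0])<.1)&(abs(L[...,1])<.12)&(L[...,2]>-.25)&(L[...,2]<.05)
for z0 in np.arange(-.2,.02,.01):
    k=m&(L[...,2]>=z0)&(L[...,2]<z0+.01)
    if k.sum()>3: print("top",z0.round(3),k.sum(),"x",np.percentile(L[k][:,0],[3,50,97]).round(4),"y",np.percentile(L[k][:,1],[3,50,97]).round(4))
print(p)
```

```text
-0.16 832 x [-0.0238  0.0252  0.0338] y [-0.0814 -0.0175  0.0739]
-0.15 679 x [-0.0285  0.0226  0.0338] y [-0.0815 -0.0237  0.0739]
-0.14 209 x [-0.0272  0.0085  0.0329] y [-0.0816 -0.0243  0.0751]
-0.13 77 x [-0.0071  0.0077  0.01  ] y [-0.0142 -0.0112  0.0086]
-0.12 129 x [-0.0088  0.0078  0.0102] y [-0.0142 -0.011   0.0111]
-0.11 125 x [-0.0093  0.0076  0.0098] y [-0.0136 -0.0109  0.0103]
-0.1 118 x [-0.0086  0.0076  0.01  ] y [-0.0139 -0.0106  0.0103]
-0.09 118 x [-0.0088  0.0074  0.0098] y [-0.0137 -0.011   0.0107]
-0.08 110 x [-0.0089  0.0074  0.0095] y [-0.0138 -0.011   0.0108]
-0.07 114 x [-0.0096  0.0071  0.0097] y [-0.0135 -0.0107  0.0102]
-0.06 110 x [-0.0089  0.0073  0.0094] y [-0.0134 -0.0103  0.0107]
-0.05 66 x [-0.0083  0.0077  0.0096] y [-0.0128 -0.005   0.0096]
-0.04 5 x [-0.006   0.0075  0.0084] y [-0.0034 -0.0017  0.0034]
top -0.19 213 x [-0.0314 -0.0021  0.029 ] y [-0.0858  0.069   0.0869]
top -0.18 685 x [-0.032   0.0042  0.0313] y [-0.0859  0.0702  0.0869]
top -0.17 130 x [-0.0157  0.0266  0.0328] y [-0.0812  0.0061  0.0818]
top -0.16 311 x [0.0196 0.0246 0.0326] y [-0.0495 -0.0005  0.0482]
top -0.15 53 x [0.0131 0.032  0.0326] y [-0.0417  0.0051  0.0791]
top -0.14 4 x [-0.0002  0.0164  0.0317] y [-0.0022  0.0211  0.0226]
[ 0.55397766 -0.30485062  0.27046547]
```

The fingertips are 39 mm behind the reported TCP along the tool axis. The gripper body is offset by the same amount and there is no sideways shift. From here the grasp point is taken as 58 mm behind the reported TCP. I reopen the gripper and go lower.

Call:
drive_tool(series=[[[0, 0, 0, 0, 0, 3, 70], [0, 0, 0, 0, 0, 6, 70], [0, 0, 0, 0, 0, 9, 70], [0, 0, 0, 0, 0, 10, 70], [0, 0, 0, 0, 0, 10, 70], [0, 0, 0, 0, 0, 10, 70], [0, 0, 0, 0, 0, 10, 70], [0, 0, 0, 0, 0, 10, 70], [0, 0, 0, 0, 0, 12, 70], [0, 0, 0, 0, 0, 14, 70], [0, 0, 0, 0, 0, 16, 70], [0, 0, 0, 0, 0, 17, 70], [0, 0, 0, 0, 0, 17, 70], [0, 0, 0, 0, 0, 17, 70]]])

```text
time: 6.75
tool_pos: [0.5544, -0.3052, 0.1017]
ee_rot: [-3.141, 0.001, 2.84]
wrist_force: [1.1, -0.6, 0.3]
width: 0.0654
```

```bash
python3 look.py b
python3 - <<'E'
from h import *
rel([(.554,-.305,.052)],2.8396)
cv2.imwrite("pics/s2.png",cv2.resize(cv2.imread("pics/side_b.png")[200:360,320:540],None,fx=3.5,fy=3.5))
E
```

```text
t 6.85 p [ 0.5548 -0.3054  0.1023] rpy [-3.1408e+00  2.1000e-03  2.8404e+00] F [-0.54 -0.45 -0.28] w 0.0658
t 6.85 p [ 0.5548 -0.3054  0.1023] rpy [-3.1408e+00  2.1000e-03  2.8404e+00] F [-0.54 -0.45 -0.28] w 0.0658
[-0.0008  0.0021  0.0008] [0.09 0.02 5.03]
```

View pics/s2.png

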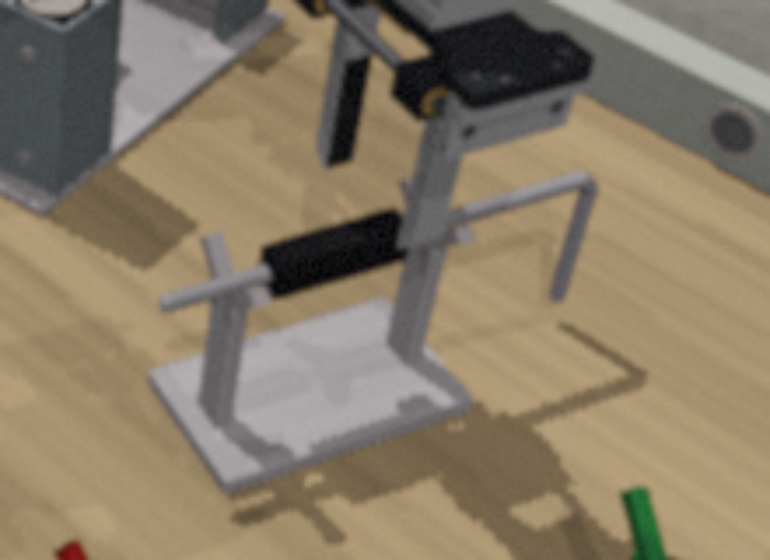

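The near finger's tip is about at handle height and still in front of it, so I go down another 5 cm and close.

Call:
drive_tool(series=[[[0, 0.002, 0, 0.1, 0, 2, 70], [0, 0.002, 0, 0.1, 0, 4, 70], [0, 0.002, 0, 0.1, 0, 5, 70], [0, 0.002, 0, 0.1, 0, 5, 70], [0, 0.002, 0, 0.1, 0, 5, 70], [0, 0.002, 0, 0.1, 0, 5, 0], [0, 0.002, 0, 0.1, 0, 5, 0], [0, 0.002, 0, 0.1, 0, 5, 0], [0, 0.002, 0, 0.1, 0, 5, 0], [0, 0.002, 0, 0.1, 0, 5, 0], [0, 0.002, 0, 0.1, 0, 5, 0], [0, 0.002, 0, 0.1, 0, 5, 0], [0, 0.002, 0, 0.1, 0, 5, 0], [0, 0.002, 0, 0.1, 0, 5, 0]]])

```text
time: 8.25
tool_pos: [0.5538, -0.3054, 0.0523]
ee_rot: [-3.14, 0.0, 2.84]
wrist_force: [-0.1, -0.3, -0.0]
width: 0.0196
```

Run:
```python
from h import *
rel([(.554,-.305,.052)],2.8396)
s=robot.snapshot("side"); cv2.imwrite("pics/s3.png",cv2.resize(s["img"][200:360,320:540],None,fx=3.5,fy=3.5))
```

```text
t 8.25 p [ 0.5538 -0.3054  0.0523] rpy [-3.1405e+00  1.0000e-04  2.8401e+00] F [-0.1  -0.3  -0.03] w 0.0196
[-0.0011  0.0001  0.0005] [-0.01  0.04  0.03]
```

View pics/s3.png

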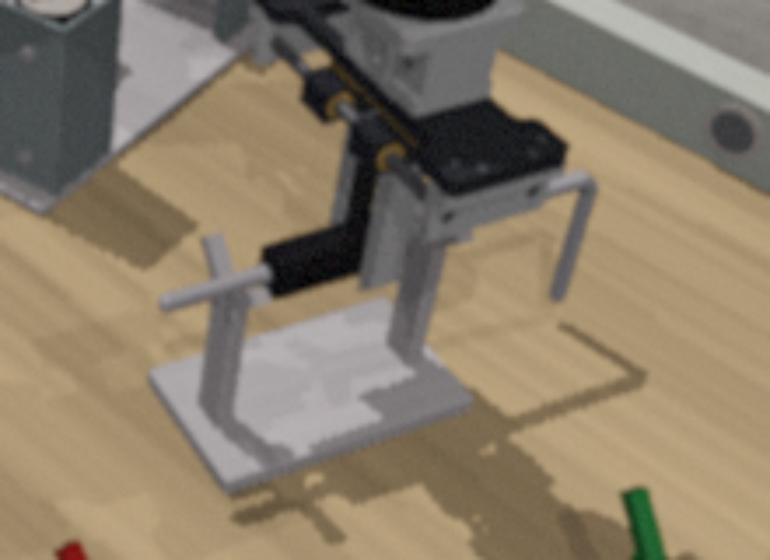

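The handle is gripped (width 19.6 mm) and the fingers are clear of the front arm. I lift straight up.

Call:
drive_tool(series=[[[0, 0, 0, 0, 0, 0, 0], [0, 0, 0, 0, 0, -1, 0], [0, 0, 0, 0, 0, -2, 0], [0, 0, 0, 0, 0, -4, 0], [0, 0, 0, 0, 0, -6, 0], [0, 0, 0, 0, 0, -9, 0], [0, 0, 0, 0, 0, -12, 0], [0, 0, 0, 0, 0, -15, 0], [0, 0, 0, 0, 0, -17, 0], [0, 0, 0, 0, 0, -18, 0], [0, 0, 0, 0, 0, -18, 0], [0, 0, 0, 0, 0, -18, 0]]])

```text
time: 9.5
tool_pos: [0.5535, -0.3049, 0.2313]
ee_rot: [-3.141, -0.002, 2.84]
wrist_force: [-0.1, 0.3, -2.9]
width: 0.0195
```

```bash
python3 look.py c
```

```text
t 9.6 p [ 0.5532 -0.3047  0.2302] rpy [ 3.1416 -0.0035  2.8403] F [ 0.05  0.67 -1.83] w 0.0196
```

View pics/side_c.png

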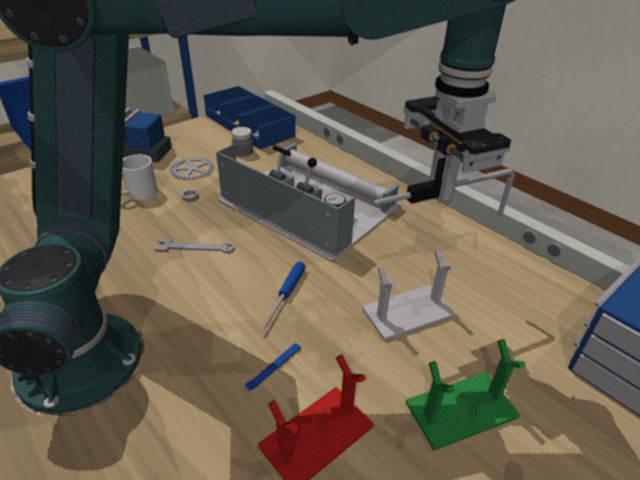

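Run:
```python
from h import *
import pickle
s=pickle.load(open("side_c.pkl","rb")); W=cloud(s)
o=robot.get_obs(); p=o["tool_pos"]; R=Ro.from_euler('xyz',o["ee_rot"]).as_matrix()
L=(W-p)@R
m=(L[...,0]<-.03)&(L[...,0]>-.2)&(abs(L[...,1])<.03)&(L[...,2]>-.1)&(L[...,2]<.09)
q=L[m]
for x0 in np.arange(-.18,-.03,.015):
    k=(q[:,0]>=x0)&(q[:,0]<x0+.015)
    if k.sum(): print(x0.round(3),k.sum(),np.median(q[k],0).round(4),"z",q[k][:,2].min().round(4),q[k][:,2].max().round(4))
k=q[:,2]>-.04; print("leg",np.median(q[k],0),q[k][:,0].min(),q[k][:,0].max(),"zend",np.percentile(q[k][:,2],98))
# geometry
y=.173; n=np.array([np.cos(y),np.sin(y),0]); t=np.array([-np.sin(y),np.cos(y),0])
y2=.17;H=np.array([np.cos(y2),np.sin(y2),0])*.631+np.array([-np.sin(y2),np.cos(y2),0])*.108
print("H",H)
def tcp(legx,off,hz,grip=.148): 
    g=H+n*(legx-grip)+t*off; g[2]=hz-.058; return g
for a in((.055,.014,.288),(.055,.014,.172),(-.019,.014,.172)): print(tcp(*a))
rel([tcp(.055,.014,.288)],np.pi+.173)
```

```text
-0.165 51 [-0.1515 -0.0044 -0.0069] z -0.0538 0.0321
-0.15 231 [-0.1469 -0.0028 -0.0175] z -0.0621 0.0346
-0.135 38 [-0.1273 -0.0035 -0.0592] z -0.0623 -0.0532
-0.12 40 [-0.1126 -0.0039 -0.0588] z -0.0625 -0.0535
-0.105 43 [-0.0976 -0.0037 -0.0592] z -0.0626 -0.0524
-0.09 42 [-0.0827 -0.0037 -0.0595] z -0.0623 -0.0541
-0.075 46 [-0.0677 -0.0035 -0.0593] z -0.062 -0.0528
-0.06 44 [-0.0521 -0.0036 -0.0592] z -0.0627 -0.0524
-0.045 47 [-0.0375 -0.0037 -0.059 ] z -0.0622 -0.054
leg [-0.14767229 -0.00318635 -0.00294303] -0.15480527384420534 -0.14376081279068556 zend 0.034101351800050604
H [0.60363229 0.21319722 0.        ]
[0.50961059 0.21097937 0.23      ]
[0.50961059 0.21097937 0.114     ]
[0.4367152  0.19824113 0.114     ]
t 9.6 p [ 0.5532 -0.3047  0.2302] rpy [ 3.1416 -0.0035  2.8403] F [ 0.05  0.67 -1.83] w 0.0196
[ 0.0008 -0.0034 -0.4743] [19.47 47.95  0.09]
```

Call:
drive_tool(series=[[[0, 0, 0, 0, 2, -1, 0], [0, 0, -0.05, 2, 6, -2, 0], [0, 0, -0.12, 4, 10, -2, 0], [0, 0, -0.2, 6, 14, -2, 0], [0, 0, -0.26, 7, 18, -2, 0], [0, 0, -0.32, 9, 22, -2, 0], [0, 0, -0.38, 11, 26, -2, 0], [0, 0, -0.44, 12, 30, -2, 0], [0, 0, -0.474, 14, 34, -2, 0], [0, 0, -0.474, 15.5, 38, -2, 0], [0, 0, -0.474, 17, 42, -2, 0], [0, 0, -0.474, 18.5, 45, -1, 0], [0, -0.003, -0.474, 19.5, 47, 0, 0], [0, -0.003, -0.474, 19.5, 48, 0, 0], [0, -0.003, -0.474, 19.5, 48, 0, 0], [0, -0.003, -0.474, 19.5, 48, 0, 0], [0, -0.003, -0.474, 19.5, 48, 0, 0]]])

```text
time: 11.3
tool_pos: [0.51, 0.2103, 0.2313]
ee_rot: [3.141, 0.0, -2.971]
wrist_force: [0.7, 0.3, -2.4]
width: 0.02
```

```bash
python3 look.py d;python3 - <<'E'
from h import *
rel([(.5096,.2110,.230),(.5096,.2110,.114)],np.pi+.173)
E
```

```text
t 11.4 p [0.51   0.2104 0.2314] rpy [ 3.1408e+00  7.0000e-04 -2.9708e+00] F [-0.02  0.04 -1.91] w 0.0196
t 11.4 p [0.51   0.2104 0.2314] rpy [ 3.1408e+00  7.0000e-04 -2.9708e+00] F [-0.02  0.04 -1.91] w 0.0196
[ 0.0007  0.0007 -0.0023] [0.03 0.06 0.14]
[ 0.0007  0.0007 -0.0023] [ 0.04  0.06 11.74]
```

View pics/side_d.png

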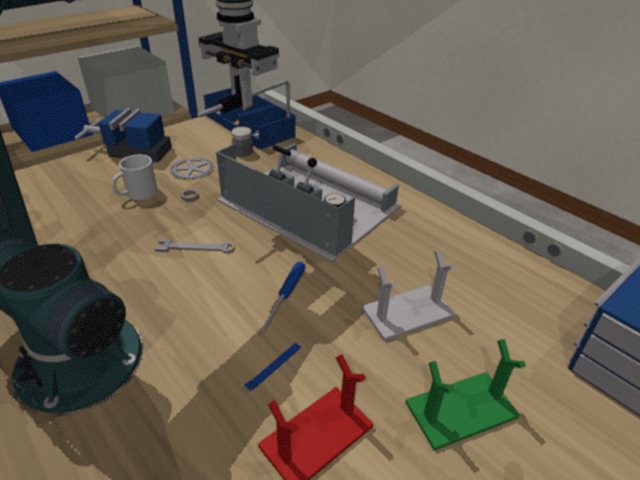

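View pics/top_d.png

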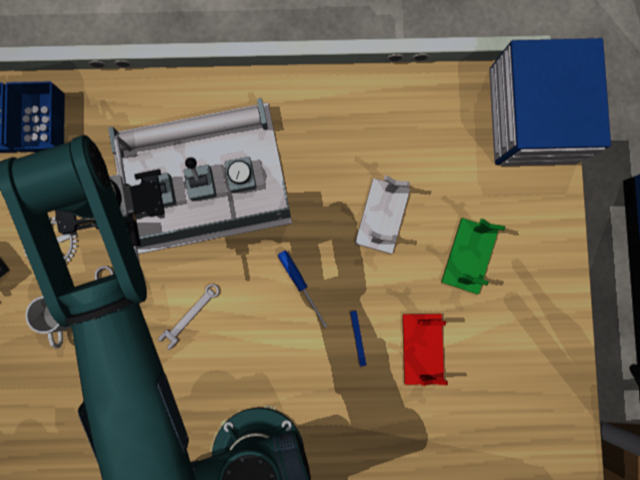

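```bash
cat > hf.py <<'E'
from h import *
import pickle,sys
y=.173; n=np.array([np.cos(y),np.sin(y),0]); t=np.array([-np.sin(y),np.cos(y),0])
H=np.array([.6036,.2132,.008]); B=np.c_[n,t,[0,0,1]]
s=pickle.load(open(sys.argv[1],"rb")); W=cloud(s); L=(W-H)@B
def box(x,yy,z):
    m=(L[...,0]>x[0])&(L[...,0]<x[1])&(L[...,1]>yy[0])&(L[...,1]<yy[1])&(L[...,2]>z[0])&(L[...,2]<z[1]); return m
dark=s["img"].max(-1)<55
for nm,m in(("Tbar",box((-.06,.06),(-.05,.05),(.08,.14))&dark),("ball",box((-.06,.06),(-.14,-.055),(.08,.14))&dark),("leg",box((-.06,.09),(-.04,.05),(.065,.27))&~dark)):
    q=L[m]
    if len(q): print(nm,len(q),"med",np.median(q,0).round(4),"lo",np.percentile(q,3,axis=0).round(4),"hi",np.percentile(q,97,axis=0).round(4))
E
python3 hf.py side_d.pkl; python3 hf.py side0.pkl; python3 hf.py top0.pkl
```

```text
Tbar 86 med [ 0.0146 -0.0045  0.1135] lo [ 0.0104 -0.0261  0.107 ] hi [0.0214 0.0259 0.117 ]
ball 55 med [ 0.0197 -0.0992  0.1129] lo [ 0.0121 -0.1059  0.1034] hi [ 0.0275 -0.09    0.1195]
leg 209 med [0.0521 0.0081 0.2038] lo [ 0.0014 -0.0039  0.0702] hi [0.0596 0.0177 0.2653]
Tbar 83 med [ 0.0141 -0.0035  0.1144] lo [ 0.0108 -0.0254  0.1061] hi [0.0208 0.0269 0.1178]
ball 57 med [ 0.0187 -0.0993  0.1127] lo [ 0.0125 -0.1043  0.1021] hi [ 0.0284 -0.0914  0.1192]
leg 84 med [ 0.0094 -0.0007  0.0913] lo [-0.0011 -0.0256  0.0668] hi [0.0211 0.0266 0.1125]
Tbar 147 med [ 0.0176 -0.0012  0.1182] lo [ 0.0105 -0.0257  0.0931] hi [0.0229 0.0248 0.1231]
ball 96 med [ 0.0234 -0.0956  0.1188] lo [ 0.0147 -0.1041  0.0955] hi [ 0.034  -0.0858  0.1256]
leg 66 med [0.0182 0.0008 0.1117] lo [ 0.002  -0.0264  0.0708] hi [0.0273 0.0274 0.1203]
```

The bar sits at x≈+18 mm in the housing frame and the leg hangs at x≈+55, y≈+12, past the bar and clear of it. I descend.

Call:
drive_tool(series=[[[0, 0, 0, 0, 0.1, 2, 0], [0, 0, 0, 0, 0.1, 4, 0], [0, 0, 0, 0, 0.1, 6, 0], [0, 0, 0, 0, 0.1, 8, 0], [0, 0, 0, 0, 0.1, 10, 0], [0, 0, 0, 0, 0.1, 11, 0], [0, 0, 0, 0, 0.1, 11.7, 0], [0, 0, 0, 0, 0.1, 11.7, 0], [0, 0, 0, 0, 0.1, 11.7, 0]]])

```text
time: 12.3
tool_pos: [0.5105, 0.2116, 0.1155]
ee_rot: [3.141, 0.002, -2.971]
wrist_force: [0.8, -0.0, -1.9]
width: 0.0196
```

```bash
python3 look.py e;python3 hf.py side_e.pkl
python3 - <<'E'
from h import *
rel([(.4367,.1982,.114)],np.pi+.173)
cv2.imwrite("pics/s4.png",cv2.resize(cv2.imread("pics/side_e.png")[60:260,190:410],None,fx=3.5,fy=3))
E
```

```text
t 12.4 p [0.5107 0.2117 0.1158] rpy [ 3.1405e+00  3.1000e-03 -2.9709e+00] F [-0.59 -0.   -2.32] w 0.0197
Tbar 91 med [ 0.0145 -0.0024  0.1137] lo [ 0.0104 -0.0259  0.1045] hi [0.0215 0.0245 0.1179]
ball 56 med [ 0.0184 -0.0992  0.1131] lo [ 0.0114 -0.1058  0.1035] hi [ 0.0262 -0.0906  0.1194]
leg 302 med [0.0129 0.0096 0.1447] lo [-0.0526 -0.0036  0.0703] hi [0.0589 0.0179 0.1683]
t 12.4 p [0.5107 0.2117 0.1158] rpy [ 3.1405e+00  3.1000e-03 -2.9709e+00] F [-0.59 -0.   -2.32] w 0.0197
[ 0.001   0.0031 -0.0023] [ 7.52 -0.07  0.15]
```

View pics/s4.png

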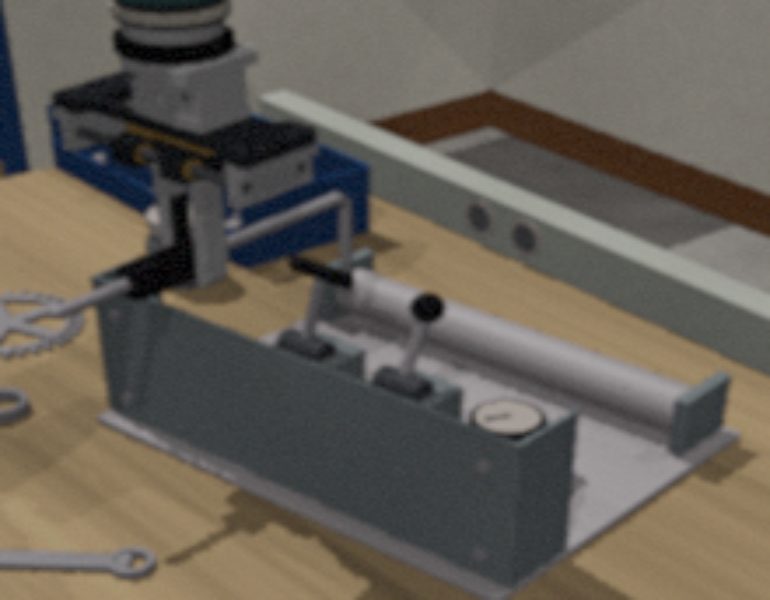

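The leg is behind the crossbar and the handle is above the guard. I pull back along tool +x.

Call:
drive_tool(series=[[[0, 0, 0, 1, 0, 0.1, 0], [0, 0, 0, 2, 0, 0.1, 0], [0, 0, 0, 2.7, 0, 0.1, 0], [0, 0, 0, 3.4, 0, 0.1, 0], [0, 0, 0, 4, 0, 0.1, 0], [0, 0, 0, 4.6, 0, 0.1, 0], [0, 0, 0, 5.2, 0, 0.1, 0], [0, 0, 0, 5.8, 0, 0.1, 0], [0, 0, 0, 6.3, 0, 0.1, 0], [0, 0, 0, 6.8, 0, 0.1, 0], [0, 0, 0, 7.2, 0, 0.1, 0], [0, 0, 0, 7.2, 0, 0.1, 0]]])

```text
time: 13.6
tool_pos: [0.4386, 0.1992, 0.1141]
ee_rot: [3.141, 0.001, -2.971]
wrist_force: [0.2, 0.2, -2.1]
width: 0.0197
```

```bash
python3 look.py f;python3 hf.py side_f.pkl; python3 hf.py top_f.pkl
python3 - <<'E'
from h import *
rel([(.4367,.1982,.114)],np.pi+.173)
cv2.imwrite("pics/s5.png",cv2.resize(cv2.imread("pics/side_f.png")[60:260,190:410],None,fx=3.5,fy=3))
E
```

```text
t 13.7 p [0.4391 0.1994 0.1143] rpy [ 3.1406e+00  1.7000e-03 -2.9708e+00] F [-0.12  1.38 -2.25] w 0.0193
Tbar 83 med [-0.0314 -0.0051  0.112 ] lo [-0.0352 -0.0265  0.1057] hi [-0.0242  0.0243  0.1152]
ball 56 med [ 0.0185 -0.0985  0.1125] lo [ 0.0115 -0.106   0.104 ] hi [ 0.0286 -0.0909  0.1189]
leg 210 med [-0.0201  0.0101  0.1231] lo [-0.0563 -0.016   0.0671] hi [-0.0111  0.0194  0.1661]
Tbar 170 med [-0.0253 -0.0022  0.1149] lo [-0.0322 -0.0264  0.0948] hi [-0.012   0.0164  0.129 ]
ball 94 med [ 0.0234 -0.0955  0.1189] lo [ 0.0154 -0.1047  0.103 ] hi [ 0.0344 -0.0861  0.1257]
leg 129 med [-0.0324  0.0115  0.1672] lo [-0.0576  0.0004  0.0815] hi [-0.0079  0.0172  0.1722]
t 13.7 p [0.4391 0.1994 0.1143] rpy [ 3.1406e+00  1.7000e-03 -2.9708e+00] F [-0.12  1.38 -2.25] w 0.0193
[ 0.001   0.0017 -0.0022] [ 0.26 -0.08  0.03]
```

View pics/s5.png

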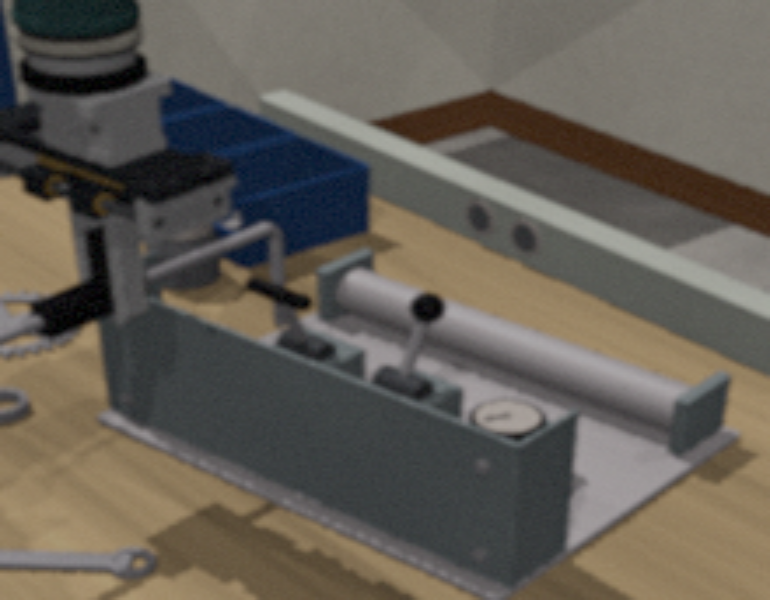

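The lever has followed and is near its stop (bar x≈-28 mm, stop at -31). I pull a few more millimetres and watch the force.

Call:
drive_tool(series=[[[0, 0, 0, 0.2, 0, 0, 0], [0, 0, 0, 0.4, 0, 0, 0], [0, 0, 0, 0.5, 0, 0, 0], [0, 0, 0, 0.5, 0, 0, 0]]])

```text
time: 14.1
tool_pos: [0.4342, 0.1985, 0.1143]
ee_rot: [3.141, 0.002, -2.971]
wrist_force: [0.8, -0.2, -3.2]
width: 0.0199
```

```bash
python3 look.py g;python3 hf.py side_g.pkl
```

```text
t 14.2 p [0.4342 0.1985 0.1143] rpy [ 3.1407e+00  1.6000e-03 -2.9709e+00] F [ 0.99  0.61 -3.  ] w 0.02
Tbar 84 med [-0.036  -0.0046  0.1097] lo [-0.039  -0.0256  0.1024] hi [-0.0287  0.0244  0.1127]
ball 55 med [ 0.0191 -0.0989  0.1127] lo [ 0.0127 -0.1053  0.1036] hi [ 0.0278 -0.0907  0.1187]
leg 200 med [-0.0245  0.0102  0.1215] lo [-0.0555 -0.0232  0.0695] hi [-0.0153  0.0188  0.1668]
```

Call:
drive_tool(series=[[[0, 0, 0, 0.2, 0, 0, 0], [0, 0, 0, 0.3, 0, 0, 0], [0, 0, 0, 0.3, 0, 0, 0]]])

```text
time: 14.5
tool_pos: [0.4328, 0.1982, 0.1143]
ee_rot: [3.141, 0.005, -2.971]
wrist_force: [6.3, 0.8, -6.2]
width: 0.0196
```

```bash
python3 look.py i;python3 hf.py side_i.pkl
```

```text
t 14.6 p [0.4328 0.1982 0.1143] rpy [ 3.1406  0.0052 -2.9711] F [ 5.54  1.4  -5.59] w 0.0198
Tbar 86 med [-0.0368 -0.0045  0.1091] lo [-0.0402 -0.0254  0.1016] hi [-0.0284  0.0251  0.1122]
ball 54 med [ 0.0191 -0.0992  0.1128] lo [ 0.0132 -0.1054  0.1038] hi [ 0.0284 -0.0901  0.1191]
leg 201 med [-0.0258  0.0101  0.1226] lo [-0.0559 -0.0225  0.0707] hi [-0.0164  0.0186  0.1665]
```

The force rose to about 6 N and the motion stalled, so the lever is at its stop. I back the leg off and lift it straight up.

Call:
drive_tool(series=[[[0, 0, 0, -0.6, 0, 0, 0], [0, 0, 0, -1.4, 0, 0, 0], [0, 0, 0, -2.2, 0, 0, 0], [0, 0, 0, -2.5, 0, 0, 0], [0, 0, 0, -2.5, 0, -2, 0], [0, 0, 0, -2.5, 0, -4, 0], [0, 0, 0, -2.5, 0, -7, 0], [0, 0, 0, -2.5, 0, -10, 0], [0, 0, 0, -2.5, 0, -13, 0], [0, 0, 0, -2.5, 0, -14, 0], [0, 0, 0, -2.5, 0, -14, 0], [0, 0, 0, -2.5, 0, -14, 0]]])

```text
time: 15.8
tool_pos: [0.4563, 0.202, 0.2528]
ee_rot: [3.141, 0.003, -2.971]
wrist_force: [0.3, -0.1, -2.0]
width: 0.0198
```

```bash
python3 look.py j;python3 hf.py side_j.pkl;python3 hf.py top_j.pkl
python3 - <<'E'
from h import *
cv2.imwrite("pics/s6.png",cv2.resize(cv2.imread("pics/side_j.png")[0:260,180:410],None,fx=3.2,fy=2.3))
rel([(.554,-.305,.25)],2.8396)
E
```

```text
t 15.9 p [0.4559 0.2019 0.252 ] rpy [ 3.1412e+00  9.0000e-04 -2.9711e+00] F [ 0.16  0.56 -1.78] w 0.0199
Tbar 77 med [-0.0373 -0.0058  0.1093] lo [-0.0418 -0.0272  0.1036] hi [-0.0311  0.0248  0.1138]
ball 57 med [ 0.0193 -0.0992  0.1123] lo [ 0.0122 -0.104   0.1036] hi [ 0.0278 -0.0921  0.1191]
leg 167 med [-0.0023  0.0097  0.2211] lo [-0.0392 -0.0248  0.0708] hi [0.0045 0.0241 0.2673]
Tbar 155 med [-0.0318 -0.0033  0.1131] lo [-0.0373 -0.0267  0.104 ] hi [-0.0243  0.0243  0.1182]
ball 94 med [ 0.0233 -0.0957  0.1185] lo [ 0.0154 -0.1043  0.1059] hi [ 0.0337 -0.0862  0.1258]
leg 58 med [-0.005   0.0082  0.1158] lo [-0.0369 -0.0018  0.0769] hi [0.006  0.028  0.2655]
t 15.9 p [0.4559 0.2019 0.252 ] rpy [ 3.1412e+00  9.0000e-04 -2.9711e+00] F [ 0.16  0.56 -1.78] w 0.0199
[0.0006 0.0008 0.4725] [ -1.07 -51.62   0.18]
```

View pics/s6.png

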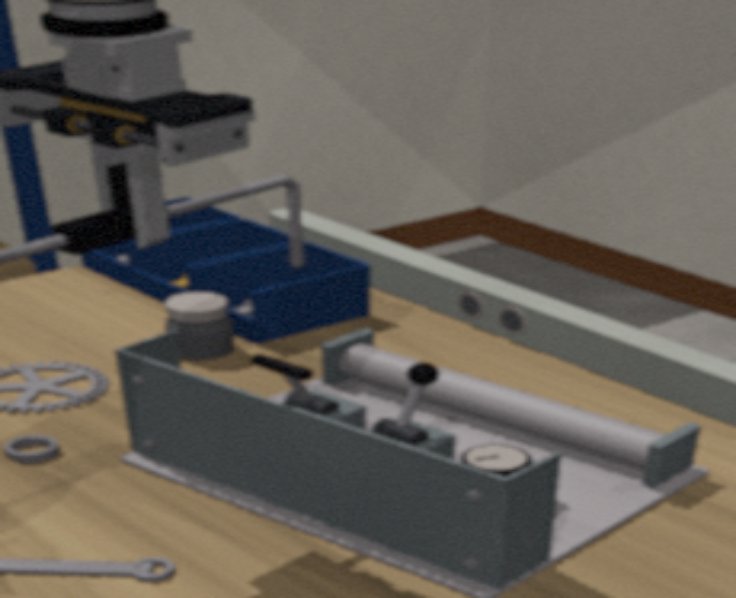

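The lever stays over at x≈-32 mm, which matches the stop, and the ball has not moved. Now I check the rod's pose in the grip before the return.

```bash
cat > rodchk.py <<'E'
from h import *
import pickle,sys
for f in sys.argv[1:]:
    s=pickle.load(open(f,"rb")); W=cloud(s); o=robot.get_obs()
    p,rp={"side_c.pkl":([.5532,-.3047,.2302],[3.1416,-.0035,2.8403])}.get(f,(o["tool_pos"],o["ee_rot"]))
    R=Ro.from_euler('xyz',rp).as_matrix(); L=(W-np.array(p))@R
    m=(L[...,0]<-.03)&(L[...,0]>-.2)&(abs(L[...,1])<.02)&(L[...,2]>-.08)&(L[...,2]<.06)
    q=L[m]; sh=q[(q[:,0]>-.135)&(q[:,0]<-.035)&(q[:,2]<-.045)]; lg=q[(q[:,2]>-.04)]
    print(f,len(sh),"slope z/x",np.polyfit(sh[:,0],sh[:,2],1).round(4),"y/x",np.polyfit(sh[:,0],sh[:,1],1).round(4),"leg x",np.median(lg[:,0]).round(4),"x/z",np.polyfit(lg[:,2],lg[:,0],1).round(4),"end",np.percentile(lg[:,2],98).round(4))
    d=(s["img"].max(-1)<55)&(abs(L[...,1])<.02)&(abs(L[...,0]-.02)<.08)&(abs(L[...,2]+.057)<.02)
    h=L[d]
    if len(h): print("handle dark x range",np.percentile(h[:,0],[1,99]).round(4),len(h))
E
python3 rodchk.py side_c.pkl side_j.pkl
```

```text
side_c.pkl 285 slope z/x [ 0.     -0.0587] y/x [ 0.0033 -0.0029] leg x -0.1477 x/z [-0.0009 -0.1482] end 0.0341
handle dark x range [-0.0062  0.0613] 601
side_j.pkl 163 slope z/x [ 0.0021 -0.0578] y/x [ 0.0029 -0.0031] leg x -0.1474 x/z [ 0.0067 -0.1478] end 0.0345
handle dark x range [-0.0349  0.0733] 402
```

The rod has not slipped or tilted in the grip, so I return to above the cradle.

Call:
drive_tool(series=[[[0, 0, 0, 0, -2, -1, 0], [0, 0, 0, 0, -6, -1, 0], [0, 0, 0.06, 0, -10, -1, 0], [0, 0, 0.12, 0, -14, -1, 0], [0, 0, 0.2, 0, -18, -1, 0], [0, 0, 0.26, -0.5, -22, -1, 0], [0, 0, 0.32, -0.5, -26, -1, 0], [0, 0, 0.38, -0.5, -30, -1, 0], [0, 0, 0.44, -1, -34, -1, 0], [0, 0, 0.4725, -1, -38, -1, 0], [0, 0, 0.4725, -1, -42, -1, 0], [0, 0, 0.4725, -1, -46, 0, 0], [0, 0.001, 0.4725, -1.1, -49, 0.2, 0], [0, 0.001, 0.4725, -1.1, -51, 0.2, 0], [0, 0.001, 0.4725, -1.1, -51.6, 0.2, 0], [0, 0.001, 0.4725, -1.1, -51.6, 0.2, 0], [0, 0.001, 0.4725, -1.1, -51.6, 0.2, 0], [0, 0.001, 0.4725, -1.1, -51.6, 0.2, 0]]])

```text
time: 17.7
tool_pos: [0.5544, -0.3034, 0.2503]
ee_rot: [3.141, 0.0, 2.841]
wrist_force: [0.3, -0.7, -2.3]
width: 0.0198
```

Run:
```python
from h import *
rel([(.554,-.3053,.15),(.554,-.3053,.052)],2.8402)
```

```text
t 17.7 p [ 0.5544 -0.3034  0.2503] rpy [3.1408e+00 1.0000e-04 2.8412e+00] F [ 0.28 -0.7  -2.29] w 0.0198
[0.0008 0.0001 0.001 ] [-0.02 -0.2  10.03]
[0.0008 0.0001 0.001 ] [-0.02 -0.2  19.83]
```

Call:
drive_tool(series=[[[0, 0, 0.001, 0, -0.2, 2, 0], [0, 0, 0.001, 0, -0.2, 5, 0], [0, 0, 0.001, 0, -0.2, 8, 0], [0, 0, 0.001, 0, -0.2, 11, 0], [0, 0, 0.001, 0, -0.2, 14, 0], [0, 0, 0.001, 0, -0.2, 15, 0], [0, 0, 0.001, 0, -0.2, 15, 0], [0, 0, 0.001, 0, -0.2, 15, 0]]])

```text
time: 18.5
tool_pos: [0.5547, -0.3053, 0.1023]
ee_rot: [-3.142, 0.003, 2.841]
wrist_force: [-0.3, -0.3, -1.1]
width: 0.0199
```

```bash
python3 look.py k
python3 - <<'E'
from h import *
rel([(.554,-.3053,.052)],2.8402)
cv2.imwrite("pics/s7.png",cv2.resize(cv2.imread("pics/side_k.png")[180:360,320:540],None,fx=3.5,fy=3.2))
E
```

```text
t 18.6 p [ 0.5552 -0.3059  0.1032] rpy [-3.141   0.0047  2.8404] F [ 0.48 -0.56 -1.89] w 0.0198
t 18.6 p [ 0.5552 -0.3059  0.1032] rpy [-3.141   0.0047  2.8404] F [ 0.48 -0.56 -1.89] w 0.0198
[-0.0006  0.0047  0.0002] [0.16 0.03 5.12]
```

View pics/s7.png

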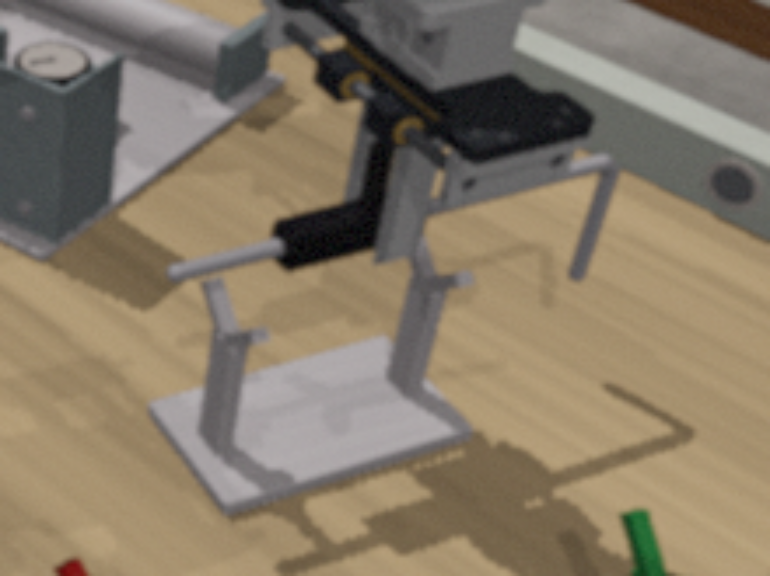

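The rod is level above both notches with the bend hanging down. I lower it straight down.

Call:
drive_tool(series=[[[0, 0.005, 0, 0.15, 0, 1, 0], [0, 0.005, 0, 0.15, 0, 2, 0], [0, 0.005, 0, 0.15, 0, 3, 0], [0, 0.005, 0, 0.15, 0, 4, 0], [0, 0.005, 0, 0.15, 0, 4.6, 0], [0, 0.005, 0, 0.15, 0, 5, 0], [0, 0.005, 0, 0.15, 0, 5, 0], [0, 0.005, 0, 0.15, 0, 5, 0]]])

```text
time: 19.4
tool_pos: [0.5543, -0.3058, 0.0534]
ee_rot: [-3.141, 0.0, 2.84]
wrist_force: [0.2, 0.7, -2.9]
width: 0.02
```

```bash
python3 look.py l
python3 - <<'E'
from h import *
rel([(.554,-.3053,.052)],2.8402)
cv2.imwrite("pics/s8.png",cv2.resize(cv2.imread("pics/side_l.png")[180:360,320:540],None,fx=3.5,fy=3.2))
E
```

```text
t 19.5 p [ 0.5543 -0.3057  0.0534] rpy [-3.1408e+00  4.0000e-04  2.8404e+00] F [-0.54 -0.67 -2.59] w 0.0202
t 19.5 p [ 0.5543 -0.3057  0.0534] rpy [-3.1408e+00  4.0000e-04  2.8404e+00] F [-0.54 -0.67 -2.59] w 0.0202
[-0.0008  0.0004  0.0002] [0.04 0.03 0.14]
```

View pics/s8.png

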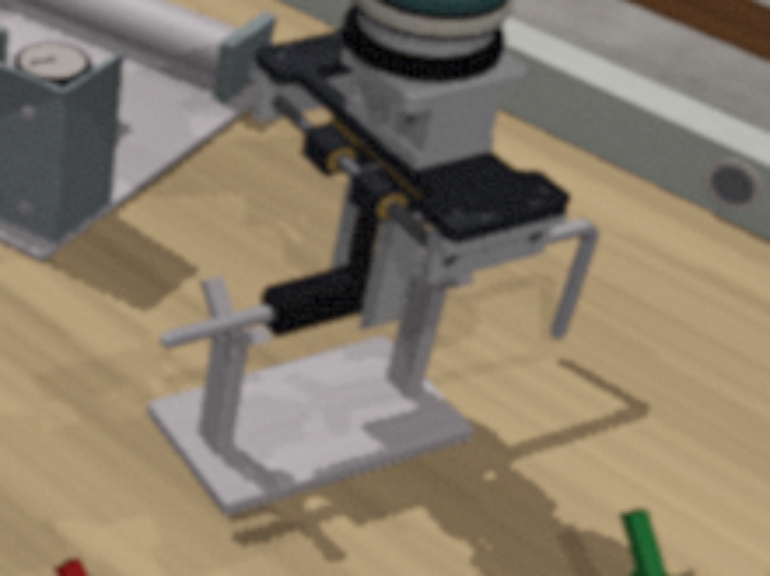

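The rod is within about 1 mm of its seat but its weight is still on the hand. I lower a touch more.

Call:
drive_tool(series=[[[0, 0, 0, 0, 0, 0.1, 0], [0, 0, 0, 0, 0, 0.2, 0], [0, 0, 0, 0, 0, 0.2, 0]]])

```text
time: 19.8
tool_pos: [0.5547, -0.3057, 0.0524]
ee_rot: [-3.141, 0.002, 2.841]
wrist_force: [-1.2, 1.0, 2.0]
width: 0.0201
```

The vertical force went from -2.6 to +2 N, so the rod is seated. I open the gripper, then rise.

Call:
drive_tool(series=[[[0, 0, 0, 0, 0, 0, 40], [0, 0, 0, 0, 0, 0, 70], [0, 0, 0, 0, 0, 0, 70], [0, 0, 0, 0, 0, 0, 70], [0, 0, 0, 0, 0, 0, 70], [0, 0, 0, 0, 0, 0, 70], [0, 0, 0, 0, 0, 0, 70], [0, 0, 0, 0, 0, 0, 70], [0, 0, 0, 0, 0, -2, 70], [0, 0, 0, 0, 0, -5, 70], [0, 0, 0, 0, 0, -8, 70], [0, 0, 0, 0, 0, -12, 70], [0, 0, 0, 0, 0, -16, 70], [0, 0, 0, 0, 0, -20, 70], [0, 0, 0, 0, 0, -20, 70], [0, 0, 0, 0, 0, -20, 70]]])

```text
time: 21.4
tool_pos: [0.5549, -0.3058, 0.2539]
ee_rot: [-3.14, 0.005, 2.84]
wrist_force: [-0.2, -0.0, -1.4]
width: 0.0658
```

```bash
python3 look.py m; python3 hf.py side_m.pkl; python3 hf.py top_m.pkl; sed -e 's/"top0.pkl"/"top_m.pkl"/;s/"side0.pkl"/"side_m.pkl"/' m.py > mm.py; python3 mm.py | grep -E "^side|^top"
```

```text
t 21.5 p [ 0.5539 -0.3051  0.2504] rpy [ 3.1415e+00 -1.5000e-03  2.8405e+00] F [ 0.28 -0.52 -0.39] w 0.0652
Tbar 74 med [-0.0368 -0.0056  0.1091] lo [-0.0408 -0.0258  0.1038] hi [-0.0312  0.0233  0.1129]
ball 55 med [ 0.0187 -0.0992  0.1122] lo [ 0.0123 -0.1046  0.1037] hi [ 0.0274 -0.091   0.1184]
leg 69 med [-0.0289 -0.0003  0.1   ] lo [-0.0406 -0.0262  0.0668] hi [-0.0115  0.0298  0.1126]
Tbar 144 med [-0.032  -0.0035  0.113 ] lo [-0.0368 -0.0265  0.1067] hi [-0.025   0.025   0.1181]
ball 95 med [ 0.0229 -0.0957  0.1189] lo [ 0.0144 -0.104   0.0937] hi [ 0.0337 -0.0858  0.1246]
leg 46 med [-0.0247  0.0022  0.1086] lo [-0.0379 -0.007   0.0671] hi [-0.0037  0.0283  0.1152]
top [190.6 163. ] 89 med [0.643  0.1234 0.1271] mean [0.6435 0.1234 0.1267] dir [-0.729  0.684] ext 0.0218 zmax 0.1366
top [154.7 195.5] 164 med [0.572  0.2037 0.1213] mean [0.5728 0.2049 0.1213] dir [ 0.215 -0.977] ext 0.0536 zmax 0.1281
top [118.9 229.5] 280 med [0.5075 0.2897 0.1019] mean [0.5074 0.2898 0.1003] dir [-0.986 -0.169] ext 0.0504 zmax 0.1344
side [267.9 159.6] 60 med [0.5678 0.2012 0.1172] mean [0.568  0.2028 0.1171] dir [ 0.163 -0.987] ext 0.0512 zmax 0.121
side [311.7 162.4] 53 med [0.639  0.1193 0.1204] mean [0.6396 0.1194 0.1203] dir [-0.863  0.505] ext 0.0179 zmax 0.127
side [416.2 271.7] 557 med [ 0.5312 -0.3046  0.1185] mean [ 0.5312 -0.3047  0.1152] dir [-0.953  0.302] ext 0.0842 zmax 0.1235
```

View pics/side_m.png

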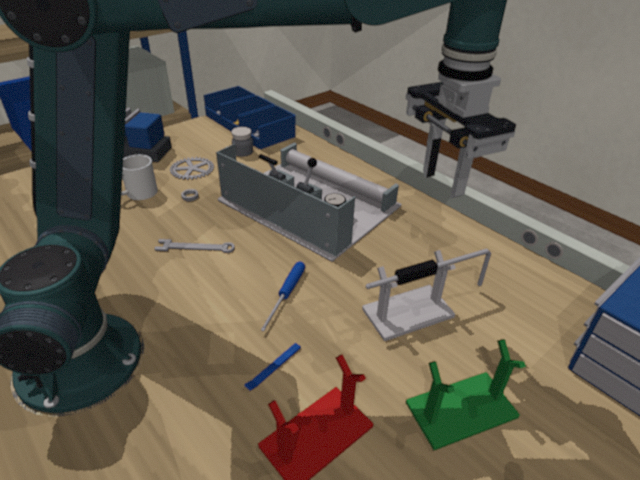

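The rod is back within 1 mm of where it started, bend down (handle at (416,272)). The T-bar is at its stop (268,160), the ball is unmoved at (312,162), and the hand is clear. I hand in.

```bash
python3 -c "
from bench import robot
print(robot.close_job())"
```

```text
the job is handed in; nothing more can be done
None
```

The roller stand's T-bar lever is pulled fully over towards the guard. The rod is back in its aluminium cradle with the bend hanging down, and the hand has let go and is clear. I handed the job in at about 21.5 s of the 54 s allowed; it reports no verdict.

**Last checks**
- **T-bar lever:** the crossbar centre is 32 mm on the guard side of the turning axis, and the stop should be at 31 mm. The pull force rose from about 1 N to 6 N as motion stalled there.
- **Ball-ended lever:** it has not moved, to within 1 mm.
- **Rod:** the handle lies within 1 mm of where it started. The force on the hand reversed as the rod settled, so its weight was on the cradle before I opened the fingers.

**What failed or disagreed**
- **First grasp:** it closed on air just above the handle without moving anything. The camera showed the fingertips about 39 mm short of the reported TCP along the tool axis. With that offset applied, the second grasp held.
- **Camera readings:** the side camera put the crossbar about 5 mm nearer the guard than the top camera, as it sees the bar's near face. Both showed the same travel, about 50 mm.

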